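# Charge the milling-ball tub from the other lane

### The job

The tub has had its small milling balls from the feeder's right-hand chute; now add the large ones. Push the tub sideways along the bench until it stands under the mouth of the left-hand chute, then press down the raised right end of the seesaw gate so that it rocks right over its pivot and stays there, and all four large balls run down the left chute into the tub. Only push and press: do not lift or tip the tub, do not touch the balls, let none get out of the tub, and leave the pots and tools around alone.

Things in the scene. Friction and masses are not known exactly. Their poses are not given: they have to be found in the camera images.
- feeder: Ball feeder, fixed on the bench: two parallel open-topped sheet-steel lanes on a grey stand, sloping down 18 degrees towards the robot, x -85 to +131 mm, 166 mm wide. Origin on the bench below the gate's pivot; x points up the lanes (away from the robot), y left, z up. Lane centres at y = +60 (left) and -60 mm (right), 34 mm wide inside. Nothing stands under the chutes at x below -20 mm.
- left_mouth (a point): Middle of the outlet edge of the left lane's floor, at feeder frame (-75, +60, 75) mm. Here the chutes' underside is 72 mm and their wall tops 104 mm above the bench. Once the lane is open the balls roll out by themselves and land 20 to 90 mm forward (-x) of this edge.
- right_mouth (a point): Middle of the outlet edge of the right lane's floor, at feeder frame (-75, -60, 75) mm.
- gate (a joint): Seesaw gate, 262 mm bar across both lanes; pivot along the feeder's x at (0, 0, 170) mm. A blade under each end shuts that lane when the end is down. A tumbler weight (36 mm dia., centre 72 mm over the pivot) keeps it on either side. Rad: 0 left end down (left lane shut; starts so), 0.26 level, 0.52 right end down (left lane open). Under 1 N on an end tips it; past 0.3 it falls over by itself.
- gate_right_end (a point): Middle of the top face of the black rubber tread (36 x 36 mm) on the right end of the gate bar, 120 mm from the pivot; moves with the gate. About 209 mm above the bench when that end is up, 148 mm when it is down. Nothing stands below it.
- gate_left_end (a point): Middle of the top face of the same tread on the left end of the gate bar.
- tub: Grey open plastic tub, outside 180 (x) x 130 (y) x 50 mm high, walls 4 mm, about 0.3 kg, loose on the bench before the right chute. Origin at the centre of its underside. It passes 22 mm clear beneath the chutes. To catch the left lane's balls its centre belongs about 75 mm forward of the left mouth's edge, at feeder frame (-150, +60) mm.
- ball1: Porcelain milling ball, 28 mm diameter, 30 g, origin at its centre. Number 1 of four waiting in a row in the left lane behind the gate's blade at the start (1 is nearest the blade).
- ball2: Porcelain milling ball, 28 mm diameter, 30 g, origin at its centre. Number 2 of four waiting in a row in the left lane behind the gate's blade at the start (1 is nearest the blade).
- ball3: Porcelain milling ball, 28 mm diameter, 30 g, origin at its centre. Number 3 of four waiting in a row in the left lane behind the gate's blade at the start (1 is nearest the blade).
- ball4: Porcelain milling ball, 28 mm diameter, 30 g, origin at its centre. Number 4 of four waiting in a row in the left lane behind the gate's blade at the start (1 is nearest the blade).
- small1: Small porcelain milling ball, 20 mm diameter, origin at its centre, one of three already lying in the tub.
- small2: Small porcelain milling ball, 20 mm diameter, origin at its centre, one of three already lying in the tub.
- small3: Small porcelain milling ball, 20 mm diameter, origin at its centre, one of three already lying in the tub.
- cup: Bystander: clay cup, 84 mm across the rim, 85 mm high, origin at the centre of its foot.
- upturned_cup: Bystander: clay cup standing rim down, 80 mm across, 80 mm high, origin at the centre of its underside.
- jug: Bystander: clay jug with handle, 95 mm high, 92 mm across, origin at the centre of its foot.
- rib: Bystander: flat wooden potter's rib, 110 x 50 x 7 mm, lying on the bench, origin at the centre of its underside.
- brush: Bystander: flat brush with wooden handle, 200 mm long, 42 mm wide, 20 mm high, lying along its own x, origin under its middle.
- jar: Bystander: squat amber jar with a white lid, 64 mm across, 70 mm high, origin at the centre of its underside.
Mind the look-alikes: they are no part of the job. Leave any orange look-alike of the tub alone.

How it is judged (in metres and radians):
On the way, in this order (a step that is already met when the one before it is completed fails the run):
1. the tub stands under the left chute's mouth while the gate still shuts the left lane (x of tub in the frame of feeder between -0.205 and -0.095 m and y of tub in the frame of feeder between 0.01 and 0.11 m and value of joint gate below 0.1 rad), for 0.2 s.
2. the gate is rocked over, right end down (value of joint gate above 0.47 rad), for 0.2 s.
At the end, for the whole second after the job is handed in: The gate rests right end down (joint above 0.47 rad); the tub stands flat and still on the bench under the left chute, its centre within 50 mm sideways of the left lane's centre line and 20 to 130 mm forward of the mouth; all four large and three small balls lie in the tub, slower than 80 mm/s (x of tub in the frame of feeder between -0.205 and -0.095 m and y of tub in the frame of feeder between 0.01 and 0.11 m and x of ball1 in the frame of tub between -0.088 and 0.088 m and y of ball1 in the frame of tub between -0.063 and 0.063 m and z of ball1 in the frame of tub between 0 and 0.05 m and linear speed of each of ball1, ball2, ball3, ball4, small1, small2, small3 below 0.08 m/s and x of ball2 in the frame of tub between -0.088 and 0.088 m and y of ball2 in the frame of tub between -0.063 and 0.063 m and z of ball2 in the frame of tub between 0 and 0.05 m and x of ball3 in the frame of tub between -0.088 and 0.088 m and y of ball3 in the frame of tub between -0.063 and 0.063 m and z of ball3 in the frame of tub between 0 and 0.05 m and x of ball4 in the frame of tub between -0.088 and 0.088 m and y of ball4 in the frame of tub between -0.063 and 0.063 m and z of ball4 in the frame of tub between 0 and 0.05 m and x of small1 in the frame of tub between -0.088 and 0.088 m and y of small1 in the frame of tub between -0.063 and 0.063 m and z of small1 in the frame of tub between 0 and 0.05 m and x of small2 in the frame of tub between -0.088 and 0.088 m and y of small2 in the frame of tub between -0.063 and 0.063 m and z of small2 in the frame of tub between 0 and 0.05 m and x of small3 in the frame of tub between -0.088 and 0.088 m and y of small3 in the frame of tub between -0.063 and 0.063 m and z of small3 in the frame of tub between 0 and 0.05 m and value of joint gate above 0.47 rad and height (world z) of tub below 0.006 m and angle between tub's own z axis and vertical below 0.06 rad and linear speed of tub below 0.02 m/s); the robot touches nothing.
It fails at once if the tub is lifted (more than 12 mm) or tipped (more than 0.2 rad) (height (world z) of tub above 0.012 m or angle between tub's own z axis and vertical above 0.2 rad).
It fails at once if a ball is touched by the robot (contact force between any of the fingers, the arm and ball1 above 0.2 N or contact force between any of the fingers, the arm and ball2 above 0.2 N or contact force between any of the fingers, the arm and ball3 above 0.2 N or contact force between any of the fingers, the arm and ball4 above 0.2 N or contact force between any of the fingers, the arm and small1 above 0.2 N or contact force between any of the fingers, the arm and small2 above 0.2 N or contact force between any of the fingers, the arm and small3 above 0.2 N).
It fails at once if a ball is out of feeder and tub, on the bench ((height (world z) of ball1 below 0.05 m and not (x of ball1 in the frame of tub between -0.093 and 0.093 m and y of ball1 in the frame of tub between -0.068 and 0.068 m)) or (height (world z) of ball2 below 0.05 m and not (x of ball2 in the frame of tub between -0.093 and 0.093 m and y of ball2 in the frame of tub between -0.068 and 0.068 m)) or (height (world z) of ball3 below 0.05 m and not (x of ball3 in the frame of tub between -0.093 and 0.093 m and y of ball3 in the frame of tub between -0.068 and 0.068 m)) or (height (world z) of ball4 below 0.05 m and not (x of ball4 in the frame of tub between -0.093 and 0.093 m and y of ball4 in the frame of tub between -0.068 and 0.068 m)) or (height (world z) of small1 below 0.05 m and not (x of small1 in the frame of tub between -0.093 and 0.093 m and y of small1 in the frame of tub between -0.068 and 0.068 m)) or (height (world z) of small2 below 0.05 m and not (x of small2 in the frame of tub between -0.093 and 0.093 m and y of small2 in the frame of tub between -0.068 and 0.068 m)) or (height (world z) of small3 below 0.05 m and not (x of small3 in the frame of tub between -0.093 and 0.093 m and y of small3 in the frame of tub between -0.068 and 0.068 m))).
It fails at once if a pot or tool standing by is moved more than 30 mm or tipped (distance of any of cup, upturned_cup, jug, rib, brush, jar from where it was at the start of the episode above 0.03 m or angle between any of cup, upturned_cup, jug, rib, brush, jar's own z axis and vertical above 0.4 rad).
It also fails if it takes over 54 s, if anything falls off the work surface, if the arm or the gripper's body presses on something with over 40 N, if the wrist force passes 120 N, or if a joint passes its speed limit or range.

### The arm

A 6-joint arm with a two-finger parallel gripper is mounted at the origin on the work surface. World frame = base frame: x ahead of the robot, y to its left, z up, the work surface at z = 0. Lengths are in mm, angles in rad, forces in N, time in s.
With the tool pointing down it reaches from about 300 to 1000 mm from the base axis. Payload 5.1 kg.
Tool frame: the origin (TCP) lies between the finger pads; the fingertips stand ahead of it and the grasp point (between the pads) lies 6 mm ahead of it (tip_reach is the z of the fingertips in the tool frame, in mm); z points along the fingers, y is the line along which they close (so a half turn about z gives the same grasp; the last joint's range is limited). The gripper opens to 95 mm and grips with 3 to 60 N. Pads are 20 mm wide; open, the fingers measure 119 mm over their backs; the gripper's body (75 mm by 180 mm) begins 59 mm behind the grasp point.
Start: joints at [-1.26, 0.124, 1.65, -0, 1.367, -0.083], TCP at [249.373, -600.248, 239.656] pointing down, gripper open.
Joint ranges: [-2.61, 2.61], [-1.02, 2.33], [0.03, 2.71], [-1.35, 4.49], [0.32, 2.68], [-2.91, 2.91]. Speed limits (rad/s): [2.57, 2.57, 3.14, 3.14, 3.14, 3.14].

### API

Orientations are given as a rotation vector (axis times angle).
In Python, from station import * gives the robot as it stands.
- The arm moves only by the tool apply_moves, never from a script. Its argument "series" is a list of rows, each a list of 6 numbers: the shift along the tool's x, y, z normalised to -1 to 1, where 1 is 0.5 m, then the turn, a rotation vector about the tool's x, y, z normalised to -1 to 1, where 1 is 2 pi rad. A call has 1 to 10 rows; each row is the pose to reach, as a shift and turn from the pose commanded when the call began, along the tool's axes at that moment, turning the shorter way round; what a row does not reach only later rows make up. A row lasts 1/10 s, in which the tool goes at most 50 mm and 8.59 degrees, less where a joint would pass 70% of its speed; a pose out of reach is approached as far as the arm can. A call with a number of a shift or a turn outside -1 to 1 is refused whole. A call with a gripper value outside its range is refused whole. "hand" is the closure, from 0 (fully open) to 1 (shut), set as the call begins (left out, the last holds). The fingers move at their own pace and stop on an object; "squeeze" is the grip in N (left out, the last holds). Time passes only in rows, so rows that repeat a pose let the fingers close. It gives the time, the measured TCP pose, the force, the opening and the grip force at its end, in the units of the state.
- state(): the state, without advancing time (a new reading comes with each control period).
- capture(name): name is "scene" or "top"; returns a dict with "frame" (384x512x3 uint8, red, green, blue), "vertical_fov" (degrees; the focal length in pixels is half the picture's height over the tangent of half this angle, whatever the lens; pixels are square), "cx", "cy" (the principal point, pixels), "R" (3x3) and "t" (3): a world point X has camera coordinates R X + t. Camera axes: x right, y down, z forward; pixel columns grow to the right and rows downward; lengths in mm; the calibration is good to about 2 mm. A picture is of the moment at which its call begins. There is no depth.
- hand_in(): hands the job in; it is judged then, once.
The state is a dict: "clock": time; "joint_positions": joint angles; "joint_vel": joint speeds; "effort": joint torques, N m; "tool_pos": TCP position; "ee_rot": TCP orientation; "ft_force": force on the tool from outside, world axes, zero at the start; "wrist_torque": the same for the moment, N m; "width": finger opening in mm; "finger_force": force on a finger pad.
Only numpy, scipy, OpenCV 4.12 (cv2) and the standard library are available. Lean on these libraries where they do the work, as an engineer would, in place of code of your own. Each camera call takes 0.05 s, during which the arm holds its last target. There are 200 camera calls.

## Working session

There is one attempt and no reset: what is moved stays moved. The work goes in short steps, Python scripts to look and compute and a tool call to move; the robot and the scene stay as the last step left them, time stands still between calls to the robot, and variables do not carry over. Pictures are saved under pics/ and viewed, at most 10 in all, crops included, and the job is handed in when it is done.

Besides the shell and the picture viewer there is one more tool, called after "Call:" as name([rows], argument=value, ...), one row to a line, values as JSON. apply_moves: Moves the arm, as the interface text tells. Its arguments: {"type":"object","properties":{"series":{"type":"array","items":{"type":"array","items":{"type":"number","minimum":-1,"maximum":1}}},"hand":{"type":"number"},"squeeze":{"type":"number"}},"required":["series"]}

```bash
mkdir -p pics; cat > h.py <<'E'
from station import *
import numpy as np,cv2
def cam(n):
    c=capture(n); f=192/np.tan(np.radians(c["vertical_fov"])/2)
    c["K"]=np.array([[f,0,c["cx"]],[0,f,c["cy"]],[0,0,1]]); c["R"]=np.array(c["R"]);c["t"]=np.array(c["t"]); return c
def back(c,u,v,z):
    d=c["R"].T@np.linalg.inv(c["K"])@[u,v,1]; o=-c["R"].T@c["t"]; return o+d*(z-o[2])/d[2]
def proj(c,X):
    p=c["K"]@(c["R"]@np.array(X,float)+c["t"]); return p[:2]/p[2]
E
python3 - <<'E'
from h import *
for n in("scene","top"):
    c=cam(n); cv2.imwrite(f"pics/{n}0.png",cv2.resize(c["frame"][:,:,::-1],(800,600),interpolation=cv2.INTER_CUBIC))
    print(n,c["K"].round(1).tolist(),(-c["R"].T@c["t"]).round(0))
print(state())
E
```

```text
scene [[429.6, 0.0, 255.5], [0.0, 429.6, 199.2], [0.0, 0.0, 1.0]] [ 958.  561. 1043.]
top [[354.3, 0.0, 257.8], [0.0, 354.3, 195.5], [0.0, 0.0, 1.0]] [ 456.    6. 1039.]
{'clock': 0.1, 'joint_positions': array([-1.25961762e+00,  1.24443039e-01,  1.65152729e+00,  1.65397801e-05,
        1.36744855e+00, -8.26188939e-02]), 'joint_vel': array([-0.00116769, -0.00201069, -0.00315435,  0.00072064, -0.00089312,
        0.00088435]), 'effort': array([ 1.41695691e-04, -4.18882370e+01, -3.61096144e+01,  7.76059390e-02,
        4.61959583e-02, -8.10866118e-05]), 'tool_pos': array([ 249.2107229 , -599.76832326,  238.51385963]), 'ee_rot': array([-3.07911068e+00, -6.14226167e-01,  3.01664566e-04]), 'ft_force': array([ 0.27548523,  0.098555  , -0.58613303]), 'wrist_torque': array([-0.00983572, -0.00605749,  0.02387156]), 'finger_force': 0.0, 'width': 94.85907866767494}
```

View pics/scene0.png

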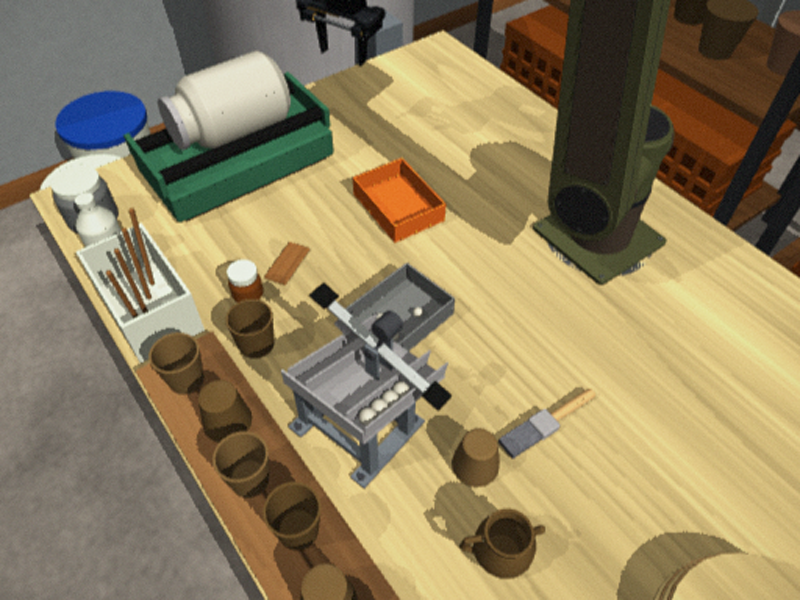

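View pics/top0.png

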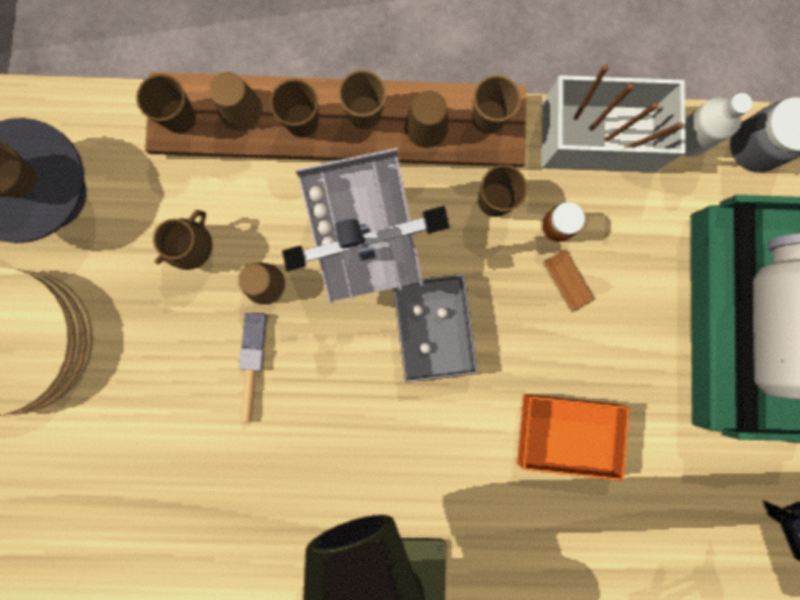

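The top view shows the feeder at the centre: four large balls in the left lane at about (318,210), the raised right tread at (436,219) and the left tread at (294,258). There are two candidate tubs: the grey one at (436,330), holding 3 small balls before the right chute, and the orange one at (574,437). The grey one fits the description; the orange one is the look-alike. I'll measure it and confirm it in a crop.

```bash
cat >> h.py <<'E'
S=1.5625
E
python3 - <<'E'
from h import *
c=cam("top")
b=lambda u,v,z:back(c,u/S,v/S,z)
R=b(436,219,209);L=b(294,258,148)
print("R",R.round(),"L",L.round(),np.linalg.norm((R-L)[:2]))
y=(L-R)[:2];y/=np.linalg.norm(y);x=np.array([y[1],-y[0]])
cs=[b(*p,50)[:2] for p in[(396,288),(462,277),(476,373),(407,381)]]
print("tub",np.round(cs),np.mean(cs,0).round())
# lower lip corners z 104 at x=-85, y=+-83
print("lip",b(331,300,104).round(),b(420,284,104).round())
O=(R+L)[:2]/2
print("yaw",np.degrees(np.arctan2(x[1],x[0])),"O",O)
T=np.mean(cs,0)-O;print("tub in feeder",T@x,T@y, "tubyaw",[np.degrees(np.arctan2(*(cs[i]-cs[j])[::-1])) for i,j in((0,3),(1,2))])
for n,p,z in(("upcup",(260,283),80),("jar",(568,220),70),("rib",(568,280),7),("brush",(253,366),15),("cup",(502,190),85),("orange",(574,437),40)):print(n,b(*p,z).round())
f=c["frame"][90:260,170:400,::-1]
cv2.imwrite("pics/crop1.png",cv2.resize(f,None,fx=3.4,fy=3.4,interpolation=cv2.INTER_CUBIC))
E
```

```text
R [645. -55. 209.] L [588. 169. 148.] 231.0556907269052
tub [[ 554.    3.]
 [ 577. -115.]
 [ 406. -144.]
 [ 389.  -22.]] [481. -70.]
lip [525. 112. 104.] [557. -38. 104.]
yaw 14.40967336270147 O [616.50453482  57.38439   ]
tub in feeder -162.4061536499478 -89.45782924905008 tubyaw [np.float64(8.411668597938151), np.float64(9.51669245303719)]
upcup [552. 239.  80.]
jar [ 683. -300.   70.]
rib [ 583. -321.    7.]
brush [406. 260.  15.]
cup [ 729. -178.   85.]
orange [ 297. -324.   40.]
```

View pics/crop1.png

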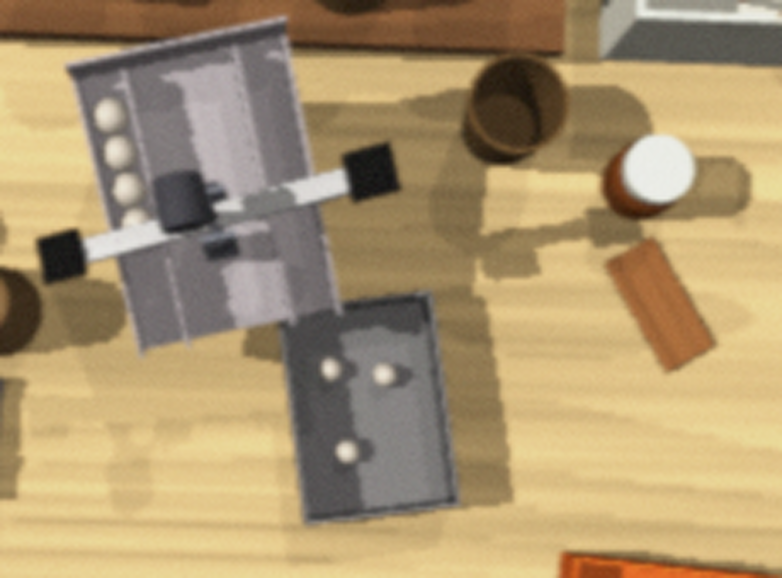

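The crop confirms the grey tub: 3 small balls inside, right rim corners at (432,292) and (456,503), lower left corner at (306,522). The right tread is at (371,171) and the left at (62,256). Next is a quick least-squares fit of the feeder pose.

```bash
cat >> h.py <<'E'
from scipy.spatial.transform import Rotation as Ro
from scipy.optimize import least_squares
def F2W(q,p):
    c,s=np.cos(q[2]),np.sin(q[2]); return np.array([q[0]+c*p[0]-s*p[1],q[1]+s*p[0]+c*p[1],p[2]])
def W2F(q,p):
    c,s=np.cos(q[2]),np.sin(q[2]); d=np.array(p[:2])-q[:2]; return np.array([c*d[0]+s*d[1],-s*d[0]+c*d[1]])
def row(pos,yaw):
    """row to reach TCP pos, tool down with tool x at world yaw (or half turn, whichever nearer)"""
    s=state(); R0=Ro.from_rotvec(s["ee_rot"]); best=None
    for k in(0,np.pi):
        Rt=Ro.from_euler("z",yaw+k)*Ro.from_euler("x",np.pi)
        rv=(R0.inv()*Rt).as_rotvec()
        if best is None or np.linalg.norm(rv)<np.linalg.norm(best): best=rv
    d=R0.inv().apply(np.array(pos)-s["tool_pos"])
    return np.r_[d/500,best/(2*np.pi)].round(4).tolist()
E
python3 - <<'E'
from h import *
import station
c=cam("top");sc=cam("scene")
cp=lambda u,v:np.array([170+u/3.4,90+v/3.4])
M=[(c,(0,-118,209),cp(371,171)),(c,(0,118,148),cp(62,256)),(sc,(0,-118,209),np.array([323,296])/S),(sc,(0,118,148),np.array([436,395])/S),
 (c,(131,83,172),cp(70,66)),(c,(131,-83,172),cp(285,18)),(c,(-85,83,101),cp(140,353)),(c,(-85,-83,101),cp(340,313))]
r=least_squares(lambda q:np.concatenate([proj(k,F2W([q[0]*1000,q[1]*1000,q[2]],p))-u for k,p,u in M]),[.616,.057,.25],loss="soft_l1")
q=[r.x[0]*1000,r.x[1]*1000,r.x[2]];print(np.round(q,3),r.fun.reshape(-1,2).round(1).tolist())
P=[((90,-65,50),cp(432,292)),((-90,-65,50),cp(456,503)),((-90,65,50),cp(306,522))]
t=least_squares(lambda q:np.concatenate([proj(c,F2W([q[0]*1000,q[1]*1000,q[2]],p))-u for p,u in P]),[.48,-.07,.15])
T=[t.x[0]*1000,t.x[1]*1000,t.x[2]];print("tub",np.round(T,3),t.fun.round(1),"feeder",W2F(q,T))
print("tip_reach",getattr(station,"tip_reach",None),"R tread",F2W(q,(0,-120,209)).round())
s=state();print(s["tool_pos"],Ro.from_rotvec(s["ee_rot"]).as_matrix().round(3).tolist())
np.save("q.npy",q)
# standoff: 65+45 right of tub centre
for dy in(110,):print(F2W(T,(5,-dy,0)).round(),row([*F2W(T,(5,-dy,0))[:2],150],q[2]))
E
```

```text
[6.1818e+02 5.6776e+01 2.4500e-01] [[1.3, -0.7], [-0.8, -0.9], [-0.2, -1.7], [0.8, -0.2], [-1.7, -0.6], [0.3, -0.1], [-1.1, 1.6], [1.2, 0.1]]
tub [ 4.86326e+02 -6.83620e+01  1.45000e-01] [ 0.2 -1.2  1.1  0.6 -1.2  0.5] feeder [-158.25835528  -89.43872093]
tip_reach 25.0 R tread [647. -60. 209.]
[ 249.31141289 -599.96639516  239.02286024] [[0.923, 0.384, -0.0], [0.384, -0.923, 0.001], [0.0, -0.001, -1.0]]
[ 507. -176.    0.] [0.8012, -0.584, 0.1787, -0.0002, -0.0, 0.0237]
```

Call:
apply_moves([
  [0.8,-0.584,0.1,0,0,0.024],
  [0.8,-0.584,0.1,0,0,0.024],
  [0.8,-0.584,0.1,0,0,0.024],
  [0.8,-0.584,0.1,0,0,0.024],
  [0.8,-0.584,0.1,0,0,0.024],
  [0.8,-0.584,0.1,0,0,0.024],
  [0.8,-0.584,0.1,0,0,0.024],
  [0.8,-0.584,0.1,0,0,0.024],
  [0.8,-0.584,0.1,0,0,0.024],
  [0.8,-0.584,0.1,0,0,0.024],
], hand=1)

```text
clock: 1.25
tool_pos: [507.4, -175.1, 189.6]
ee_rot: [3.118, 0.381, 0.001]
ft_force: [0.0, -0.9, -0.5]
width: 20.6
finger_force: 0.0
```

Call:
apply_moves([
  [0,0,0,0,0,0],
  [0,0,0,0,0,0],
  [0,0,0,0,0,0],
  [0,0,0,0,0,0],
])

```text
clock: 1.65
tool_pos: [506.2, -178.5, 189.9]
ee_rot: [3.118, 0.377, 0.0]
ft_force: [0.7, -0.6, -0.4]
width: 0.4
finger_force: 0.0
```

```bash
python3 - <<'E'
from h import *
q=np.load("q.npy");s=state();print(s["clock"],s["tool_pos"],s["width"],W2F(q,s["tool_pos"]))
T=[486.3,-68.4,.145]
print(row([*F2W(T,(5,-110,0))[:2],40],q[2]))
E
```

```text
1.65 [ 506.23453898 -178.48839539  189.89686034] 0.44733555128415936 [-165.64235792 -201.10665742]
[0.0027, -0.0035, 0.2998, 0.0001, -0.0, -0.0006]
```

Call:
apply_moves([
  [0.018,0,0.1,0,0,0],
  [0.018,0,0.2,0,0,0],
  [0.018,0,0.25,0,0,0],
  [0.018,0,0.28,0,0,0],
  [0.018,0,0.3,0,0,0],
  [0.018,-0.02,0.3,0,0,0],
  [0.018,-0.04,0.3,0,0,0],
  [0.018,-0.05,0.3,0,0,0],
])

```text
clock: 2.45
tool_pos: [510.2, -150.1, 41.3]
ee_rot: [3.117, 0.382, 0.004]
ft_force: [-0.3, -0.1, 0.1]
width: 0.2
finger_force: 0.0
```

Call:
apply_moves([
  [0,-0.012,0,0,0,0],
  [0,-0.024,0,0,0,0],
  [0,-0.036,0,0,0,0],
  [0,-0.048,0,0,0,0],
  [0,-0.06,0,0,0,0],
  [0,-0.072,0,0,0,0],
  [0,-0.084,0,0,0,0],
  [0,-0.096,0,0,0,0],
  [0,-0.108,0,0,0,0],
  [0,-0.12,0,0,0,0],
])

```text
clock: 3.45
tool_pos: [494.9, -92.0, 39.6]
ee_rot: [3.118, 0.381, -0.0]
ft_force: [0.7, -1.9, 2.6]
width: 0.8
finger_force: 1.5
```

```bash
python3 - <<'E'
from h import *
q=np.load("q.npy");s=state();print(s["clock"],s["tool_pos"],W2F(q,s["tool_pos"]),s["ft_force"])
c=cam("scene");cv2.imwrite("pics/s2.png",cv2.resize(c["frame"][130:330,150:420,::-1],None,fx=2.9,fy=2.9,interpolation=cv2.INTER_CUBIC))
E
```

```text
3.45 [494.86371813 -91.99910278  39.63360223] [-155.70586748 -114.44086566] [ 0.67066629 -1.85482703  2.60478471]
```

View pics/s2.png

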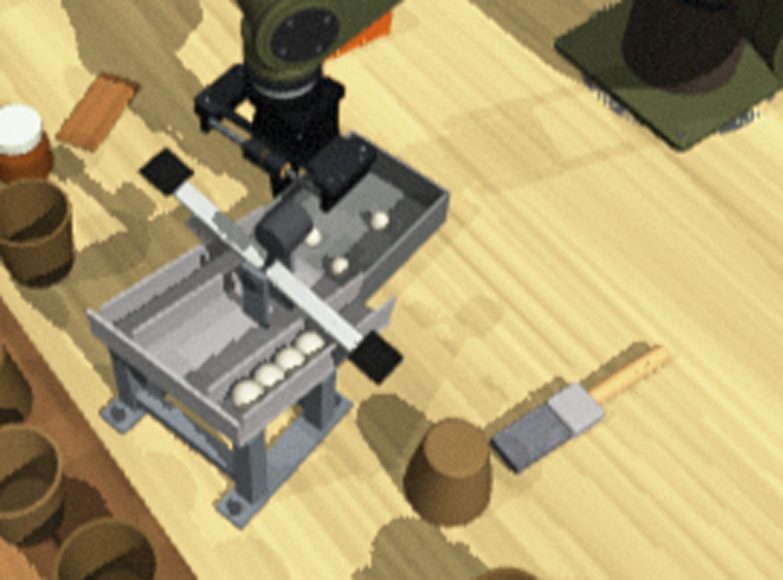

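The tub is sliding flat, with its front corner at (447,195), the small balls still inside, and the gate unmoved. It needs another 97 mm.

Call:
apply_moves([
  [0,-0.012,0,0,0,0],
  [0,-0.024,0,0,0,0],
  [0,-0.036,0,0,0,0],
  [0,-0.048,0,0,0,0],
  [0,-0.06,0,0,0,0],
  [0,-0.072,0,0,0,0],
  [0,-0.084,0,0,0,0],
  [0,-0.096,0,0,0,0],
  [0,-0.108,0,0,0,0],
  [0,-0.12,0,0,0,0],
])

```text
clock: 4.5
tool_pos: [480.3, -33.7, 39.5]
ee_rot: [-3.118, -0.381, 0.001]
ft_force: [0.3, -0.8, -0.2]
width: 0.6
finger_force: 0.6
```

Call:
apply_moves([
  [0,-0.012,0,0,0,0],
  [0,-0.024,0,0,0,0],
  [0,-0.036,0,0,0,0],
  [0,-0.046,0,0,0,0],
  [0,-0.054,0,0,0,0],
  [0,-0.06,0,0,0,0],
  [0,-0.064,0,0,0,0],
  [0,-0.066,0,0,0,0],
])

```text
clock: 5.3
tool_pos: [472.6, -2.1, 39.7]
ee_rot: [3.118, 0.381, -0.0]
ft_force: [0.1, -1.6, -1.1]
width: 0.6
finger_force: 0.6
```

Call:
apply_moves([
  [0,0.02,0,0,0,0],
  [0,0.06,0,0,0,0],
  [0,0.1,0,0,0,0],
  [0,0.18,-0.04,0,0,0],
  [0,0.26,-0.12,0,0,0],
  [0,0.3,-0.22,0,0,0],
  [0,0.3,-0.32,0,0,0],
  [0,0.3,-0.42,0,0,0],
  [0,0.3,-0.48,0,0,0],
  [0,0.3,-0.48,0,0,0],
])

```text
clock: 6.3
tool_pos: [511.6, -149.7, 288.0]
ee_rot: [3.112, 0.379, 0.019]
ft_force: [-0.0, -0.1, -0.0]
width: 0.5
finger_force: 0.0
```

```bash
python3 - <<'E'
from h import *
q=np.load("q.npy");s=state();print(s["clock"],s["tool_pos"],W2F(q,s["tool_pos"]),s["ft_force"])
c=cam("top");cv2.imwrite("pics/t3.png",cv2.resize(c["frame"][90:260,150:380,::-1],None,fx=3.4,fy=3.4,interpolation=cv2.INTER_CUBIC))
p=F2W(q,(0,-122,0));print(row([p[0],p[1],260],q[2]+np.pi/2),row([p[0],p[1],260],q[2]))
E
```

```text
6.3 [ 511.63232012 -149.71479952  287.98299164] [-153.42985973 -174.50006522] [-0.04601106 -0.05711966 -0.02793101]
[0.3086, -0.1041, 0.0495, -0.0003, -0.0013, 0.2496] [0.3086, -0.1041, 0.0495, 0.0007, -0.001, -0.0004]
```

View pics/t3.png

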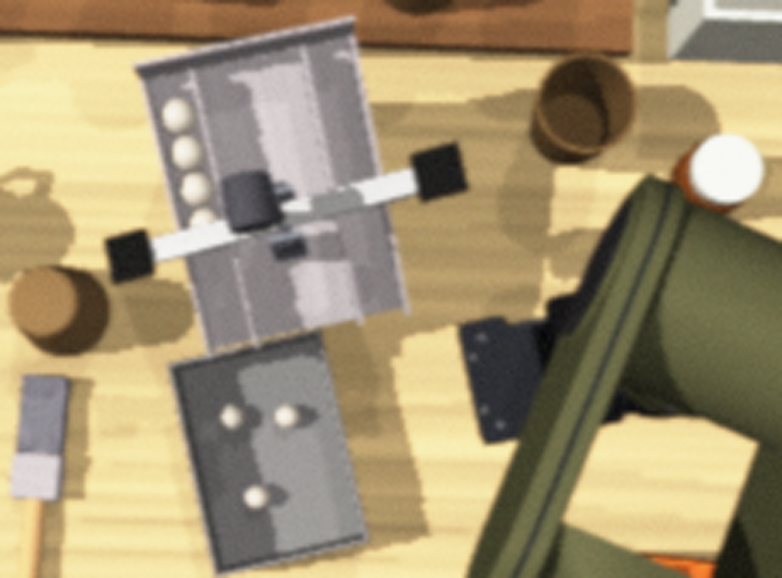

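The tub is square to the chutes, its rim corners at (170,365), (322,335), (367,540) and (217,572), with all three small balls inside. I'll check its place and work out the press approach.

```bash
python3 - <<'E'
from h import *
q=np.load("q.npy");c=cam("top");cp=lambda u,v:np.array([150+u/3.4,90+v/3.4])
P=[((90,65,50),cp(170,365)),((90,-65,50),cp(322,335)),((-90,-65,50),cp(367,540)),((-90,65,50),cp(217,572))]
t=least_squares(lambda q:np.concatenate([proj(c,F2W([q[0]*1000,q[1]*1000,q[2]],p))-u for p,u in P]),[.48,.07,.2])
T=[t.x[0]*1000,t.x[1]*1000,t.x[2]];print("tub",T,t.fun.round(1),"feeder",W2F(q,T),T[2]-q[2])
E
```

```text
tub [np.float64(443.68966203200114), np.float64(67.03978113698437), np.float64(0.24614264707339337)] [-0.5 -0.9  0.4 -2.   1.   0.9 -0.9  1.8] feeder [-166.79657145   52.25990488] 0.0012669967090715162
```

The tub is at feeder (-167, +52), which is well placed. Next I move over the right tread with a quarter turn.

Call:
apply_moves([
  [0.1,-0.03,0,0,0,0.025],
  [0.2,-0.07,0,0,0,0.05],
  [0.3,-0.104,0,0,0,0.075],
  [0.309,-0.104,0,0,0,0.1],
  [0.309,-0.104,0,0,0,0.12],
  [0.309,-0.104,0,0,0,0.14],
  [0.309,-0.104,0,0,0,0.16],
  [0.309,-0.104,0,0,0,0.18],
  [0.309,-0.104,0,0,0,0.2],
  [0.309,-0.104,0,0,0,0.22],
])

```text
clock: 7.4
tool_pos: [645.0, -60.2, 276.0]
ee_rot: [2.639, -1.7, -0.008]
ft_force: [-0.0, -0.2, -1.0]
width: 0.3
finger_force: 0.0
```

Call:
apply_moves([
  [0,0,0,0,0,0.015],
  [0,0,0,0,0,0.03],
  [0,0,0,0,0,0.03],
  [0,0,0,0,0,0.03],
])

```text
clock: 7.8
tool_pos: [645.4, -60.2, 277.4]
ee_rot: [2.475, -1.933, -0.005]
ft_force: [0.1, 0.0, 0.6]
width: 0.2
finger_force: 0.0
```

```bash
python3 - <<'E'
from h import *
q=np.load("q.npy");s=state();print(s["clock"],s["joint_positions"].round(2),s["tool_pos"],W2F(q,s["tool_pos"]),s["ft_force"])
p=F2W(q,(0,-122,0));print(row([p[0],p[1],245],q[2]+np.pi/2))
c=cam("scene");cv2.imwrite("pics/s4.png",cv2.resize(c["frame"][130:330,150:420,::-1],None,fx=2.9,fy=2.9,interpolation=cv2.INTER_CUBIC))
E
```

```text
7.8 [-0.18  0.1   1.61  0.    1.43  2.72] [645.4324179  -60.16770975 277.35028329] [  -1.91194594 -120.06230944] [0.10340982 0.01931284 0.5501982 ]
[0.004, -0.004, 0.0647, 0.0005, 0.0002, -0.0]
```

View pics/s4.png

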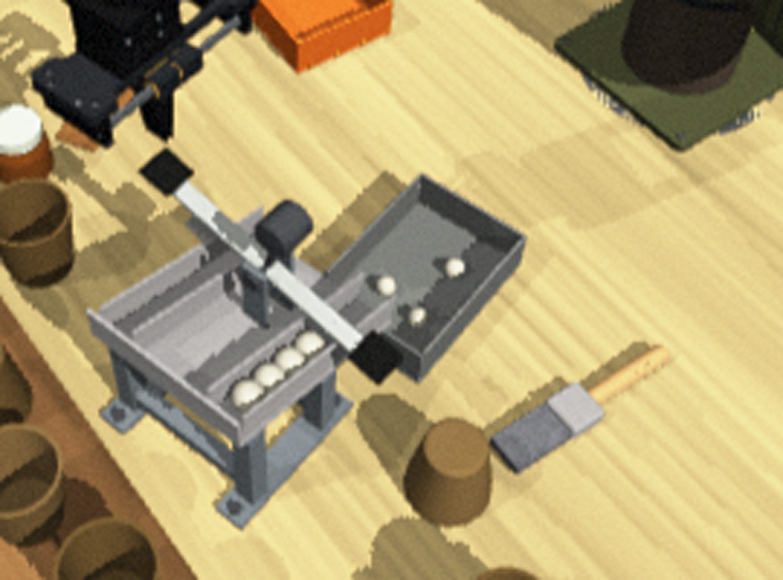

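The fingertips at (160,138) stand right above the right tread at (167,172), and the tub is at the left mouth. Now I press slowly.

Call:
apply_moves([
  [0,0,0.04,0,0,0],
  [0,0,0.07,0,0,0],
  [0,0,0.085,0,0,0],
  [0,0,0.1,0,0,0],
  [0,0,0.115,0,0,0],
  [0,0,0.13,0,0,0],
  [0,0,0.145,0,0,0],
  [0,0,0.16,0,0,0],
  [0,0,0.175,0,0,0],
  [0,0,0.19,0,0,0],
])

```text
clock: 8.85
tool_pos: [646.1, -60.1, 183.9]
ee_rot: [2.474, -1.936, -0.0]
ft_force: [1.7, -0.3, -0.0]
width: 0.4
finger_force: 0.0
```

Call:
apply_moves([
  [0,0,0.005,0,0,0],
  [0,0,0.008,0,0,0],
  [0,0,0.008,0,0,0],
  [0,0,0.008,0,0,0],
])

```text
clock: 9.25
tool_pos: [646.4, -60.1, 181.1]
ee_rot: [-2.474, 1.936, -0.001]
ft_force: [0.2, 0.8, -0.1]
width: 0.5
finger_force: 0.0
```

Call:
apply_moves([
  [0,0,-0.04,0,0,0],
  [0,0,-0.1,0,0,0],
  [0,0,-0.2,0,0,0],
  [0,0,-0.25,0,0,0],
  [0,0,-0.25,0,0,0],
  [0,0,-0.25,0,0,0],
  [0,0,-0.25,0,0,0],
  [0,0,-0.25,0,0,0],
])

```text
clock: 10.05
tool_pos: [645.4, -60.0, 303.2]
ee_rot: [2.473, -1.935, -0.005]
ft_force: [-0.1, 0.0, 0.3]
width: 0.6
finger_force: 0.0
```

Call:
apply_moves([
  [0,0,0,0,0,0],
  [0,0,0,0,0,0],
  [0,0,0,0,0,0],
  [0,0,0,0,0,0],
  [0,0,0,0,0,0],
  [0,0,0,0,0,0],
  [0,0,0,0,0,0],
  [0,0,0,0,0,0],
  [0,0,0,0,0,0],
  [0,0,0,0,0,0],
])

```text
clock: 11.05
tool_pos: [646.2, -60.1, 305.7]
ee_rot: [-2.474, 1.936, 0.0]
ft_force: [0.3, -0.2, -0.6]
width: 0.6
finger_force: 0.0
```

Call:
apply_moves([
  [0,0,0,0,0,0],
  [0,0,0,0,0,0],
  [0,0,0,0,0,0],
  [0,0,0,0,0,0],
  [0,0,0,0,0,0],
  [0,0,0,0,0,0],
  [0,0,0,0,0,0],
  [0,0,0,0,0,0],
  [0,0,0,0,0,0],
  [0,0,0,0,0,0],
])

```text
clock: 12.05
tool_pos: [646.2, -60.1, 305.6]
ee_rot: [2.474, -1.936, 0.0]
ft_force: [0.2, -0.2, 1.0]
width: 0.1
finger_force: 0.0
```

```bash
python3 - <<'E'
from h import *
c=cam("scene");cv2.imwrite("pics/s5.png",cv2.resize(c["frame"][130:330,150:420,::-1],None,fx=2.9,fy=2.9,interpolation=cv2.INTER_CUBIC))
for i in range(10): d=cam("scene")
a=np.abs(c["frame"].astype(int)-d["frame"])[180:270,250:350];print(a.max(),a.mean(),state()["tool_pos"],state()["clock"])
E
```

```text
15 2.2865925925925925 [646.17550928 -60.11201089 305.65457265] 12.6
```

View pics/s5.png

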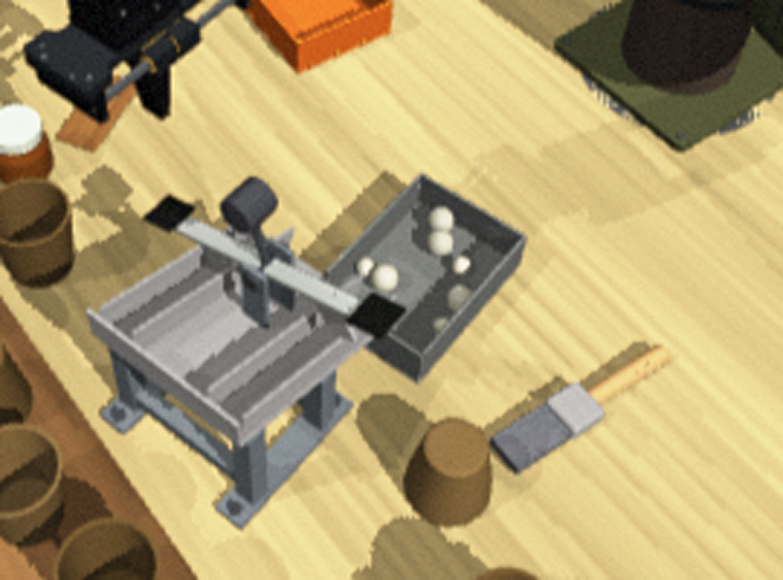

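The gate has rocked over, with the right tread down at (168,212). All four large balls are in the tub, at (442,217), (440,242), (385,277) and (458,297), and so are the three small ones, at (366,266), (461,264) and (440,325). Nothing is moving.

```bash
python3 - <<'E'
from h import *
q=np.load("q.npy");c=cam("scene");p=(proj(c,F2W(q,(0,-120,148)))-[150,130])*2.9;print(p)
if np.linalg.norm(p-[168,212])<12: print(hand_in())
E
```

```text
[167.85553792 209.07152136]
the job is handed in; nothing more can be done
None
```

I pushed the tub under the left chute and rocked the gate right end down, where it stayed. All four large balls ran into the tub alongside the three small ones, and I handed the job in; no verdict came back.

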